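# Feed a ball blank into the cam-lift jig and hold it at full lift

### The arm

A 7-joint arm with a two-finger parallel gripper is mounted at the origin on the work surface. World frame = base frame: x ahead of the robot, y to its left, z up, the work surface at z = 0. Lengths are in mm, angles in rad, forces in N, time in s.
With the tool pointing down it reaches from about 350 to 900 mm from the base axis. Payload 7.2 kg.
Tool frame: the origin (TCP) lies on the centre line of the jaws, within the pads' length; the fingertips stand bot.tcp_to_tips ahead of it and the grasp point (between the pads) lies 2 mm behind it (bot.tcp_to_tips is the distance from the TCP to the fingertips, in mm); z points along the fingers, y is the line along which they close (so a half turn about z gives the same grasp; the last joint's range is limited). The gripper opens to 85 mm and grips with 20 to 120 N. Pads are 22 mm wide; open, the fingers measure 114 mm over their backs; the gripper's body (76 mm by 85 mm) begins 54 mm behind the grasp point. The pads swing forward as they close: fully open they stand 13 mm farther back than shut.
Start: joints at [1.142, 0.411, -0.013, 1.596, 0.006, 1.134, -0.082], TCP at [220.627, -584.766, 248.297] pointing down, gripper open.
Joint ranges: [-2.95, 2.95], [-0.29, 1.99], [-1.47, 1.44], [0.14, 2.54], [-1.03, 4.17], [0.13, 1.85], [-2.86, 2.86]. Speed limits (rad/s): [2.39, 2.39, 3.01, 3.01, 3.14, 3.14, 3.14].

### API

Orientations are given as a unit quaternion [x, y, z, w].
In Python, from cell import bot, eyes, order gives the robot as it stands. The module is installed in compiled form; this text tells all that it offers.
- The arm moves only by the tool drive_tool, never from a script. Its argument "targets" is a list that holds one entry, the list of rows, each a list of 7 numbers: the shift along the world's x, y, z scaled (see below), then the turn, a rotation vector about the world's x, y, z scaled (see below), then the closure, from -1 (fully open) to 1 (shut). A call has 1 to 8 rows; each row is the pose to reach, as a shift and turn from the pose commanded when the call began; what a row does not reach only later rows make up. The controller multiplies each number of a shift by 30 cm and each number of a turn by 90 degrees. A row lasts 1/10 s, in which the tool goes at most 50 mm and 8.59 degrees, less where a joint would pass 70% of its speed; a pose out of reach is approached as far as the arm can. A call with a number of a shift or a turn outside -1 to 1 is refused whole. A call with a gripper value outside its range is refused whole. The fingers move at their own pace and stop on an object; "force" is the grip in N (left out, the last holds). Time passes only in rows, so rows that repeat a pose let the fingers close. It gives the time, the measured TCP pose, the force, the opening and the grip force at its end, in the units of the state.
- bot.observe(): the state, without advancing time (a new reading comes with each control period).
- eyes.grab_frame(name): name is "scene" or "top" or "wrist"; returns (picture, depth): 420x560x3 uint8, blue, green, red; 420x560 float32, mm along the optical axis (not along the pixel's ray), 0 where there is no reading.
- eyes.camera_params(name): a dict with "K" (3x3 intrinsics, pixels), "dist_coeffs" ([k1, k2, p1, p2, k3] as OpenCV has them; the pictures are not rectified), "rvec" (rotation vector, rad) and "tvec" (3), from world to camera coordinates, as OpenCV has them. Camera axes: x right, y down, z forward; pixel columns grow to the right and rows downward; lengths in mm; the calibration is good to about 2 mm. A picture is of the moment at which its call begins: read the wrist's pose just before it. camera_params takes no time and is no camera call; for the wrist camera it gives the pose at the moment of the call.
- order.job_done(): hands the job in; it is judged then, once.
The state is a dict: "time": time; "qpos": joint angles; "qvel": joint speeds; "joint_efforts": joint torques, N m; "ee_pos": TCP position; "eef_rot": TCP orientation; "force": force on the tool from outside, world axes, zero at the start; "torque": the same for the moment, N m; "gripper_width": opening from 0.0 (shut) to 1.0 (fully open); "grip_force": force on a finger pad.
Only numpy, scipy, OpenCV 4.12 (cv2) and the standard library are available. Lean on these libraries where they do the work, as an engineer would, in place of code of your own. Each camera call takes 0.05 s, during which the arm holds its last target. There are 200 camera calls.

### The job

Tip the jig's feed tray (blue handle) up to about 40 degrees so that the wooden ball rolls over the brass lip into the nest, then bring the tray back down level. After that swing the red-handled cam lever up until it stands square up from the jig, where the cam lifts the nest highest, and hold it there for marking: the lever is sprung, so finish while still holding it. Do not touch the ball with the robot, never tip the tray beyond 50 degrees, and leave everything else on the bench alone.

Things in the scene. Friction and masses are not known exactly. Their poses are not given: they have to be found in the camera images.
- jig: Cam-lift jig, fixed to the bench, placed anew each time: plywood base 170 x 340 x 20 mm, its middle at (15, 20) mm. Origin on the bench under the nest's middle; z up. Along its y axis: feed tray on the +y side, nest at 0, steel gauge post 145 mm high at -62 mm. The cam shaft lies along the jig's x axis, 50 mm above the bench at y = 0; the lever is on the +x side.
- tray (a joint): Tilt of the wooden feed tray, rad: 0 = level (it sinks back there by itself, 0.25 kg), grows as its outer +y end is raised, stop at 1.1. Hinge line parallel to the jig's x at y = 36, z = 98 mm. Channel 58 mm wide, 120 long, floor 5, walls 30 mm high, open to the nest but for a 2.5 mm brass lip that keeps the ball in up to about 30 degrees.
- tray_grip (a point): Blue round bar, 12 mm thick, 80 mm long, parallel to the jig's x, joined by two side rods to the tray's outer end. This point is mid-bar: 165 mm outward of the hinge line and 10 mm above it (level: 201 mm along the jig's y, 108 mm above the bench). 39 mm free between bar and tray end.
- ball: Turned pale wooden ball 44 mm in diameter (about 35 g), loose in the tray; origin at its centre (its axes roll with it).
- nest_seat (a point): Centre that the ball has when seated in the nest: an aluminium plate with a 30 mm hole, wooden walls on three sides, open to the tray. Rides straight up with the cam by about 9 mm; 97 mm above the bench when down, 106 mm at full lift.
- cam_angle (a joint): Angle of the cam lever, rad: 0 = at its rest stop, lying towards the jig's -y side 13 degrees above horizontal; grows as it swings up. Highest lift at 1.35, lever vertical; beyond that (stop at 2.0) the nest sinks again. A return spring pulls it to 0: about 2 N at the handle at rest, 5 N at the top.
- lever_grip (a point): The lever is a steel rod with a red round handle at its end, 14 mm thick, 72 mm long, parallel to the jig's x, pointing to +x. This point lies on the handle's axis at the place to grip, 115 mm from the shaft axis, 124 mm along the jig's x, 41 mm outward of the rod. At rest: jig y = -112 mm, 75 mm high; at full lift: y = 0, 165 mm high.
- lever: The whole cam lever with its eccentric steel disc (40 mm across, centre 12 mm off the shaft); origin on the shaft axis under the nest, 50 mm above the bench; x along the shaft; axes turn with the lever, parallel to the jig's at rest.
- sanding_block: Bystander: cork block 90 x 60 x 35 mm; origin under its centre.
- glue: Bystander: glue bottle, 60 mm across, 170 mm high; origin under its centre.
- hammer: Bystander: hammer lying flat, handle along its x axis.
- brush: Bystander: brush lying flat, along its x axis.
- mug: Bystander: blue mug, 80 mm across, 90 mm high; origin under its centre.
- square: Bystander: try square lying flat, wooden stock 100 mm, steel blade 190 mm along its y axis.
- offcut: Bystander: plank offcut 50 x 120 x 30 mm; origin under its centre.
Things that resemble listed ones, but are neither listed nor needed, are in the scene too. What is meant by the ball is not green, pink or purple, and is the smaller of those in its own colour.

How it is judged (in metres and radians):
On the way, in this order (a step that is already met when the one before it is completed fails the run):
1. the tray is tipped to about 40 degrees (33 to 48) (value of joint tray between 0.58 and 0.84 rad), for 0.2 s.
2. the ball sits in the nest and the tray is level again, the lever still down (distance between ball and nest_seat below 0.008 m and value of joint tray below 0.07 rad and value of joint cam_angle below 0.3 rad), for 0.2 s.
3. the lever is swung up to the highest lift, with the ball in the nest (value of joint cam_angle between 1.24 and 1.46 rad and distance between ball and nest_seat below 0.008 m), for 0.3 s.
At the end, for the whole second after the job is handed in: The cam lever is held by the robot (at least 1 N on it) at its highest lift, within 0.11 rad (6 degrees) of upright and still, the ball sits in the nest within 8 mm of its seat, and the tray is level within 4 degrees (all of step 3 and velocity of joint cam_angle between -0.1 and 0.1 rad/s and value of joint tray below 0.07 rad and contact force between any of the fingers, the arm and lever above 1 N); the arm keeps its last pose, push and grip.
It fails at once if the tray is tipped beyond 50 degrees (value of joint tray above 0.885 rad).
It fails at once if the robot touches the ball (contact force between any of the fingers, the arm and ball above 0.3 N).
It fails at once if something else on the bench is disturbed (distance of any of sanding_block, glue, hammer, brush, mug, square, offcut from where it was at the start of the episode above 0.03 m).
It also fails if it takes over 58 s, if anything falls off the work surface, if the arm or the gripper's body presses on something with over 40 N, if the wrist force passes 120 N, or if a joint passes its speed limit or range.

## Working session

There is one attempt and no reset: what is moved stays moved. The work goes in short steps, Python scripts to look and compute and a tool call to move; the robot and the scene stay as the last step left them, time stands still between calls to the robot, and variables do not carry over. Pictures are saved under pics/ and viewed, at most 10 in all, crops included, and the job is handed in when it is done.

Besides the shell and the picture viewer there is one more tool, called after "Emit:" by a JSON object that holds its "name" and its "arguments". drive_tool: Moves the arm, as the interface text tells. Shifts and turns lie within -1 to 1; 1 stands for 30 cm of shift or 90 degrees of turn. Its arguments: {"type":"object","properties":{"targets":{"type":"array"},"force":{"type":"number"}},"required":["targets"]}

```bash
mkdir -p pics
cat > h.py <<'E'
import numpy as np, cv2
from cell import bot, eyes, order
from scipy.spatial.transform import Rotation as R
def grab(name):
    p=eyes.camera_params(name); im,d=eyes.grab_frame(name)
    return im,d,p
def px2w(u,v,d,p):
    u=np.atleast_1d(u).astype(float);v=np.atleast_1d(v).astype(float);d=np.atleast_1d(d)
    n=cv2.undistortPoints(np.stack([u,v],1)[:,None],p["K"],p["dist_coeffs"])[:,0]
    c=np.c_[n*d[:,None],d]
    M=cv2.Rodrigues(np.array(p["rvec"],float))[0]
    return (c-np.array(p["tvec"]).ravel())@M
def cloud(d,p):
    v,u=np.nonzero(d>0); return u,v,px2w(u,v,d[v,u],p)
E
python3 - <<'E'
from h import *
s=bot.observe(); print(s, bot.tcp_to_tips)
for n in("scene","top"):
    im,d,p=grab(n); p={k:np.array(x,float) for k,x in p.items()}
    cv2.imwrite(f"pics/{n}0.png",im); np.savez(f"{n}0.npz",im=im,d=d,**p); M=cv2.Rodrigues(p["rvec"])[0]; print(n,-M.T@p["tvec"].ravel())
E
```

```text
{'time': 0.0, 'qpos': array([ 1.14178832,  0.4119149 , -0.01270371,  1.59707178,  0.00560069,
        1.13431176, -0.08219223]), 'qvel': array([-1.54605362e-04,  4.19131403e-04, -1.21243199e-03, -6.10662367e-04,
       -5.43483825e-04, -8.23763777e-04,  5.31096185e-05]), 'joint_efforts': array([ 1.25845589e-03, -6.00622058e+01,  6.83005080e-01, -2.99406338e+01,
        1.38793630e-02,  1.07495603e-02, -9.91406978e-06]), 'ee_pos': array([ 220.42857589, -584.31777839,  247.43240239]), 'eef_rot': array([ 9.83768677e-01,  1.79439383e-01, -2.09837527e-04, -8.08301442e-04]), 'force': array([-0.94485552, -0.31242363,  0.37965719]), 'torque': array([-0.01155406, -0.01136396,  0.06676115]), 'grip_force': 0.0, 'gripper_width': 0.9997484308178503} 17.0
scene [ 883.32449597 -545.85576087 1234.5218805 ]
top [ 389.62840461   38.0777115  1274.93934258]
```

View pics/top0.png

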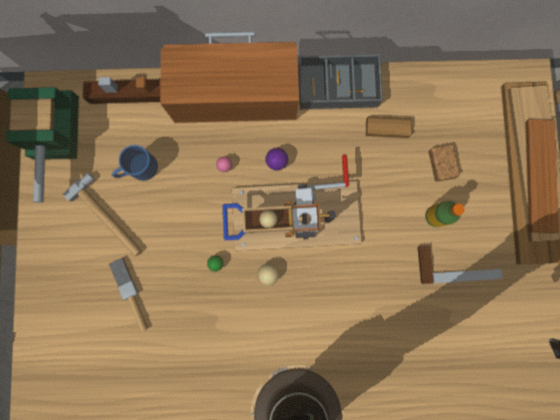

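View pics/scene0.png

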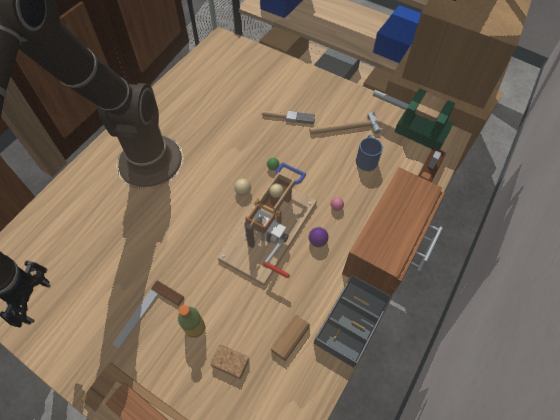

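Top view: jig around (300,215), with world +x up and +y left. The blue handle is at (233,222), the red handle at (346,170) and the gauge post at (330,216). The two pale balls are (268,219), in the tray, and (268,275), on the bench. The green (215,264), pink (224,164) and purple (277,159) balls are excluded. I'll measure the pieces and crop the two pale balls to confirm.

Run:
```python
from h import *
crops=[]
for n,(x0,y0,x1,y1) in (("top",(200,130,380,290)),("scene",(200,130,340,310))):
    z=np.load(n+"0.npz"); im,d=z["im"],z["d"]; p={k:z[k] for k in("K","dist_coeffs","rvec","tvec")}
    hsv=cv2.cvtColor(im,cv2.COLOR_BGR2HSV); H,S,V=[hsv[...,i].astype(int) for i in range(3)]
    box=np.zeros(H.shape,bool); box[y0:y1,x0:x1]=1
    for nm,m in (("blue",(abs(H-113)<10)&(S>150)&(V>60)),("red",((H<6)|(H>174))&(S>170)&(V>90)),("pale",(abs(H-24)<8)&(S<130)&(V>165))):
        m=(m&box&(d>0)); m=cv2.morphologyEx(m.astype(np.uint8),cv2.MORPH_OPEN,np.ones((2,2)))
        k,l,st,c=cv2.connectedComponentsWithStats(m)
        for i in range(1,k):
            if st[i,4]<35: continue
            v,u=np.nonzero(l==i); P=px2w(u,v,d[v,u],p)
            q=np.percentile(P,[3,50,97],axis=0)
            print(n,nm,c[i].round(),st[i,4],"lo",q[0].round(),"med",q[1].round(),"hi",q[2].round())
            if nm in("red","blue"): 
                rr=cv2.minAreaRect(P[:,:2].astype(np.float32)); print("   rect",np.round(rr[0]),np.round(rr[1]),round(rr[2],1))
            if nm=="pale":
                from scipy.optimize import least_squares
                f=least_squares(lambda a:np.linalg.norm(P-a[:3],axis=1)-a[3],[*q[1]-[0,0,20],22],loss="soft_l1"); print("   sphere",f.x.round(1))
im=np.load("top0.npz")["im"][140:290,195:375]; cv2.imwrite("pics/crop.png",cv2.resize(im,None,fx=4,fy=4,interpolation=cv2.INTER_CUBIC))
# jig base: z 20
z=np.load("top0.npz"); p={k:z[k] for k in("K","dist_coeffs","rvec","tvec")}
u,v,P=cloud(z["d"],p); m=(abs(P[:,2]-20)<6)&(u>225)&(u<370)&(v>180)&(v<255)
rr=cv2.minAreaRect(P[m][:,:2].astype(np.float32)); print("base",m.sum(),rr)
```

```text
top blue [230. 227.] 126 lo [451. 127.  21.] med [473. 164. 113.] hi [533. 169. 118.]
   rect [493. 149.] [84. 44.] 5.9
top red [346. 171.] 112 lo [ 587. -153.   24.] med [ 623. -142.   82.] hi [ 659. -137.   86.]
   rect [ 627. -148.] [23. 86.] 88.1
top pale [207. 133.] 47 lo [747. 210.  -4.] med [753. 228.   1.] hi [760. 244.   7.]
   sphere [708.2 216.2 -62.4  79.8]
top pale [241. 133.] 191 lo [738.  77.  -4.] med [752. 128.   1.] hi [758. 201.   6.]
   sphere [  -42.1   259.7 -8769.5  8807. ]
top pale [272. 134.] 86 lo [737.  23.  -4.] med [746.  48.   0.] hi [755.  75.   4.]
   sphere [ -13851.6   -2339.8 -272341.4  272743.3]
top pale [300. 134.] 207 lo [733. -80.  -4.] med [743. -31.   1.] hi [753.  20.   6.]
   sphere [724.8 -28.9 683.3 683.3]
top pale [287. 226.] 13067 lo [ 326. -228.   -4.] med [449.  11.   1.] hi [703. 239.  24.]
   sphere [ 5.02300e+02  5.60000e+00 -1.12545e+04  1.12577e+04]
top pale [371. 166.] 662 lo [ 595. -248.   -4.] med [ 647. -225.    1.] hi [ 702. -200.    6.]
   sphere [  -3712.9   19462.5 -930555.6  930774.6]
top pale [350. 190.] 108 lo [ 566. -1
[... 411 characters left out ...]
[ 525. -168.   21.] hi [ 542. -154.   26.]
   sphere [ 521.2 -206.   677.8  658.3]
top pale [237. 220.] 212 lo [477. 120.  -1.] med [506. 147.  20.] hi [533. 168. 130.]
   sphere [  998858.8 -3216604.1  -733853.2  3447141.8]
top pale [268. 221.] 135 lo [479.  49. 107.] med [490.  62. 143.] hi [504.  76. 151.]
   sphere [503.8  62.  119.1  29. ]
scene pale [242. 183.] 95 lo [345.  49.  -1.] med [361.  64.  53.] hi [376. 114.  59.]
   sphere [357.   64.4   4.5  50.6]
scene pale [276. 188.] 52 lo [490.  47. 138.] med [501.  58. 143.] hi [510.  71. 149.]
   sphere [498.6  59.7 135.   13.3]
base 4959 ((516.8046875, -11.396530151367188), (170.31488037109375, 340.1800842285156), 1.7682791948318481)
```

View pics/crop.png

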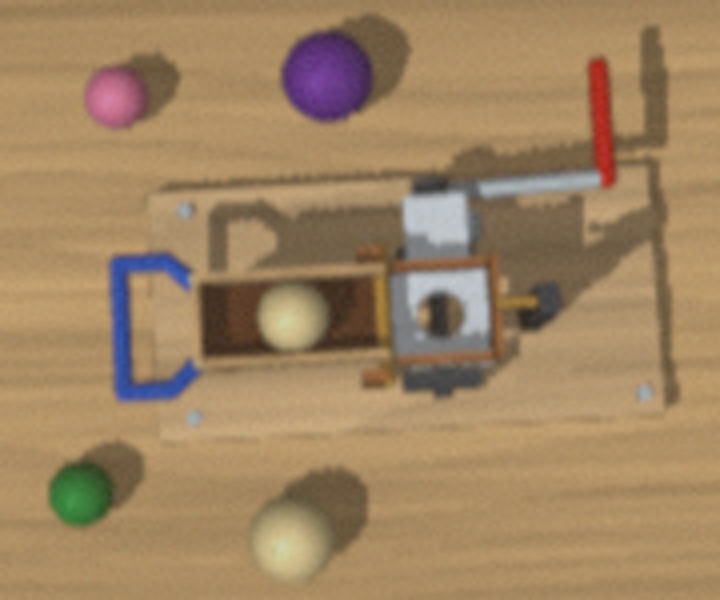

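The crop confirms it: the ball meant is the pale one in the tray, at crop (292,316) / top (268,219). Its radius fits about 22 mm and its top is at z≈148. The other pale ball (crop (292,540)) stands on the bench and is bigger, with its top at z≈58. The base rectangle fits 170.3 x 340.2 mm, so the jig yaw is about 1.8° and its origin about (502,-32). I'll move over the tray bar now.

Emit:
{"name": "drive_tool", "arguments": {"targets": [[[0.4,1.0,0,0,0,-0.21,0],[0.4,1.0,0,0,0,-0.21,0],[0.4,1.0,0,0,0,-0.21,0],[0.4,1.0,0,0,0,-0.21,0],[0.4,1.0,0,0,0,-0.21,0],[0.4,1.0,0,0,0,-0.21,0],[0.4,1.0,0,0,0,-0.21,0],[0.4,1.0,0,0,0,-0.21,0]]], "force": 40}}

```text
time: 0.9
ee_pos: [342.0, -281.3, 248.3]
eef_rot: [1.0, 0.018, 0.0, -0.0]
force: [-0.2, -0.6, 0.6]
gripper_width: 0.502
grip_force: 0.0
```

Emit:
{"name": "drive_tool", "arguments": {"targets": [[[0.4,1.0,0,0,0,0,0],[0.4,1.0,0,0,0,0,0],[0.4,1.0,0,0,0,0,0],[0.4,1.0,0,0,0,0,0],[0.4,1.0,0,0,0,0,0],[0.4,1.0,0,0,0,0,0],[0.4,1.0,0,0,0,0,0],[0.4,1.0,0,0,0,0,0]]]}}

```text
time: 1.7
ee_pos: [461.7, 18.0, 248.1]
eef_rot: [1.0, 0.018, 0.0, -0.001]
force: [-1.2, 0.0, -0.9]
gripper_width: 0.503
grip_force: 0.0
```

Emit:
{"name": "drive_tool", "arguments": {"targets": [[[0.115,0.5,0,0,0,0,0],[0.115,0.5,0,0,0,0,0],[0.115,0.5,0,0,0,0,0],[0.115,0.5,0,0,0,0,0],[0.115,0.5,0,0,0,0,0]]]}}

```text
time: 2.2
ee_pos: [495.3, 164.9, 247.6]
eef_rot: [1.0, 0.016, -0.001, 0.0]
force: [1.0, -0.5, 0.3]
gripper_width: 0.502
grip_force: 0.0
```

Run:
```python
from h import *
s=bot.observe(); print(s["ee_pos"],R.from_quat(s["eef_rot"]).as_matrix().round(3))
im,d,p=grab("wrist"); cv2.imwrite("pics/w1.png",im)
hsv=cv2.cvtColor(im,cv2.COLOR_BGR2HSV).astype(int); m=(abs(hsv[...,0]-113)<10)&(hsv[...,1]>150)&(hsv[...,2]>50)&(d>0)
v,u=np.nonzero(m); P=px2w(u,v,d[v,u],p); print(len(P),np.percentile(P,[2,50,98],axis=0).round(1))
for lo,hi in ((460,475),(475,485),(485,495),(495,505),(505,515),(515,530)):
    k=(P[:,0]>lo)&(P[:,0]<hi)&(P[:,2]>95)
    if k.sum()>5: print(lo,k.sum(),np.percentile(P[k],[5,50,95],axis=0)[:,1:].round(1).tolist())
```

```text
[495.27832179 164.87773376 247.63394134] [[ 0.999  0.032 -0.001]
 [ 0.032 -0.999 -0.001]
 [-0.001  0.    -1.   ]]
2245 [[453.8 125.1 110.8]
 [502.8 162.5 113.3]
 [539.5 173.1 114.9]]
460 424 [[124.7, 110.7], [145.1, 113.0], [171.5, 114.5]]
475 121 [[163.9, 111.7], [168.2, 113.2], [172.6, 114.7]]
485 125 [[164.3, 111.5], [168.5, 113.3], [172.8, 114.5]]
495 124 [[164.6, 111.6], [168.8, 113.1], [173.1, 114.5]]
505 127 [[164.9, 111.5], [169.1, 113.3], [173.3, 114.7]]
515 363 [[125.3, 111.4], [165.5, 113.1], [172.9, 114.5]]
```

View pics/w1.png

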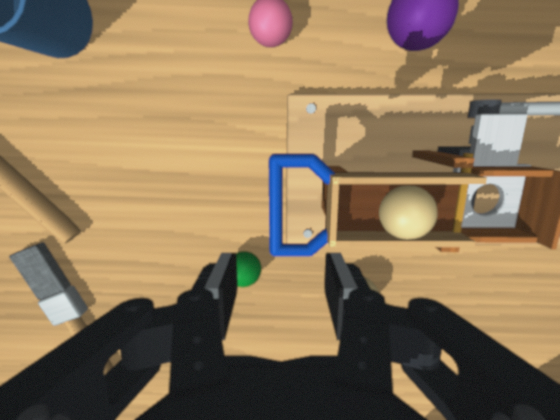

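The wrist view shows the blue bar at about (277,205) and the ball in the tray at (408,212). The bar's middle measures (496, 169, 108), which matches the prediction. Next I go down and grip.

Emit:
{"name": "drive_tool", "arguments": {"targets": [[[0,0.013,-0.1,0,0,0,0],[0,0.013,-0.2,0,0,0,0],[0,0.013,-0.3,0,0,0,0],[0,0.013,-0.38,0,0,0,0],[0,0.013,-0.44,0,0,0,0],[0,0.013,-0.472,0,0,0,0],[0,0.013,-0.472,0,0,0,0],[0,0.013,-0.472,0,0,0,0]]]}}

```text
time: 3.05
ee_pos: [495.7, 168.2, 107.4]
eef_rot: [1.0, 0.015, 0.0, 0.0]
force: [0.6, 0.1, 0.1]
gripper_width: 0.495
grip_force: 0.0
```

Emit:
{"name": "drive_tool", "arguments": {"targets": [[[0,0,0,0,0,0,1],[0,0,0,0,0,0,1],[0,0,0,0,0,0,1],[0,0,0,0,0,0,1],[0,0,0,0,0,0,1],[0,0,0,0,0,0,1]]], "force": 40}}

```text
time: 3.65
ee_pos: [495.7, 169.4, 107.6]
eef_rot: [1.0, 0.015, 0.001, -0.0]
force: [-0.8, -0.5, 7.2]
gripper_width: 0.125
grip_force: 39.1
```

Run:
```python
import numpy as np
# shifts in jig frame for bar arc
f=lambda t:np.array([165*np.cos(t)-10*np.sin(t),165*np.sin(t)+10*np.cos(t)])
yaw=np.radians(1.8)
for a in range(0,44,4):
    dy,dz=f(np.radians(a))-f(0); print(a,np.round([-dy*np.sin(yaw)/300,dy*np.cos(yaw)/300,dz/300],3))
```

```text
0 [-0.  0.  0.]
4 [ 0.    -0.004  0.038]
8 [ 0.    -0.01   0.076]
12 [ 0.001 -0.019  0.114]
16 [ 0.001 -0.03   0.15 ]
20 [ 0.001 -0.045  0.186]
24 [ 0.002 -0.061  0.221]
28 [ 0.003 -0.08   0.254]
32 [ 0.003 -0.101  0.286]
36 [ 0.004 -0.125  0.317]
40 [ 0.005 -0.15   0.346]
```

Emit:
{"name": "drive_tool", "arguments": {"targets": [[[0,-0.001,0.019,0,0,0,1],[0,-0.004,0.038,0,0,0,1],[0,-0.01,0.076,0,0,0,1],[0.001,-0.019,0.114,0,0,0,1],[0.001,-0.03,0.15,0,0,0,1],[0.001,-0.045,0.186,0,0,0,1],[0.002,-0.061,0.221,0,0,0,1],[0.002,-0.061,0.221,0,0,0,1]]]}}

```text
time: 4.45
ee_pos: [496.1, 151.5, 175.0]
eef_rot: [1.0, 0.015, 0.001, -0.001]
force: [1.9, 6.0, 0.8]
gripper_width: 0.119
grip_force: 39.1
```

Now on from 24° to about 40°, slowly, and hold.

Emit:
{"name": "drive_tool", "arguments": {"targets": [[[0,-0.009,0.017,0,0,0,1],[0.001,-0.019,0.033,0,0,0,1],[0.001,-0.03,0.049,0,0,0,1],[0.001,-0.04,0.065,0,0,0,1],[0.002,-0.052,0.081,0,0,0,1],[0.002,-0.064,0.096,0,0,0,1],[0.003,-0.089,0.125,0,0,0,1],[0.003,-0.089,0.125,0,0,0,1]]]}}

```text
time: 5.25
ee_pos: [496.9, 126.5, 212.4]
eef_rot: [1.0, 0.016, 0.001, -0.002]
force: [0.1, 9.7, 4.6]
gripper_width: 0.123
grip_force: 39.2
```

Emit:
{"name": "drive_tool", "arguments": {"targets": [[[0,0,0,0,0,0,1],[0,0,0,0,0,0,1],[0,0,0,0,0,0,1],[0,0,0,0,0,0,1],[0,0,0,0,0,0,1],[0,0,0,0,0,0,1]]]}}

```text
time: 5.85
ee_pos: [496.9, 127.1, 211.8]
eef_rot: [1.0, 0.016, 0.001, -0.002]
force: [1.1, 9.5, 5.6]
gripper_width: 0.123
grip_force: 39.2
```

Run:
```python
from h import *
s=bot.observe(); print(s["ee_pos"],s["force"])
o=np.array([502.4,-31.8]); dy,dz=s["ee_pos"][1]+31.8-36, s["ee_pos"][2]+2-98
print("tilt",np.degrees(np.arctan2(dz,dy)-np.arctan2(10,165)),np.hypot(dy,dz))
im,d,p=grab("scene"); c=cv2.resize(im[130:300,200:340],None,fx=3.5,fy=3.5,interpolation=cv2.INTER_CUBIC)
im,d,p=grab("wrist"); 
cv2.imwrite("pics/s1.png",np.hstack([c[:420],cv2.resize(im,None,fx=.55,fy=.55)[:420] if 0 else np.zeros((420,1,3),np.uint8)])); cv2.imwrite("pics/w2.png",im)
```

```text
[496.90336061 127.14144191 211.76637488] [1.13725059 9.45801107 5.59490066]
tilt 39.81009558425124 168.86814883680188
```

View pics/w2.png

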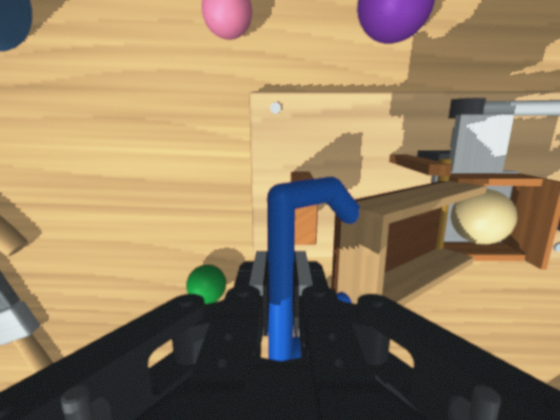

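The wrist view shows the tray tipped to about 40°, and the ball past the lip in the nest at (485,217). I'll lower the tray along the same arc.

Emit:
{"name": "drive_tool", "arguments": {"targets": [[[-0.001,0.025,-0.029,0,0,0,1],[-0.002,0.049,-0.06,0,0,0,1],[-0.002,0.07,-0.092,0,0,0,1],[-0.003,0.089,-0.125,0,0,0,1],[-0.004,0.105,-0.16,0,0,0,1],[-0.004,0.12,-0.196,0,0,0,1],[-0.004,0.131,-0.232,0,0,0,1],[-0.005,0.14,-0.27,0,0,0,1]]]}}

```text
time: 6.75
ee_pos: [495.6, 166.7, 129.3]
eef_rot: [1.0, 0.016, 0.001, -0.0]
force: [4.1, 4.1, 1.0]
gripper_width: 0.122
grip_force: 41.1
```

Emit:
{"name": "drive_tool", "arguments": {"targets": [[[0,0.006,-0.038,0,0,0,1],[0,0.009,-0.057,0,0,0,1],[0,0.01,-0.074,0,0,0,1],[0,0.01,-0.074,0,0,0,1],[0,0.01,-0.074,0,0,0,0],[0,0.01,-0.074,0,0,0,0],[0,0.01,-0.074,0,0,0,0]]]}}

```text
time: 7.45
ee_pos: [494.4, 168.3, 106.6]
eef_rot: [1.0, 0.015, -0.001, 0.001]
force: [-0.5, 0.4, 0.5]
gripper_width: 0.495
grip_force: 0.0
```

Emit:
{"name": "drive_tool", "arguments": {"targets": [[[0,0,0,0,0,0,0],[0,0,0.05,0,0,0,0],[0,0,0.15,0,0,0,0],[0,0,0.3,0,0,0,0],[0,0,0.45,0,0,0,0],[0,0,0.47,0,0,0,0]]]}}

```text
time: 8.05
ee_pos: [497.1, 170.3, 253.5]
eef_rot: [1.0, 0.015, 0.004, -0.001]
force: [0.7, 1.5, -0.7]
gripper_width: 0.502
grip_force: 0.0
```

Run:
```python
from h import *
s=bot.observe(); print(s["ee_pos"],s["force"],s["gripper_width"])
im,d,p=grab("wrist"); cv2.imwrite("pics/w3.png",im)
hsv=cv2.cvtColor(im,cv2.COLOR_BGR2HSV).astype(int); m=(abs(hsv[...,0]-113)<10)&(hsv[...,1]>150)&(hsv[...,2]>50)&(d>0)
v,u=np.nonzero(m); P=px2w(u,v,d[v,u],p); k=(P[:,0]>475)&(P[:,0]<515)&(P[:,2]>80); print(np.percentile(P[k],[5,50,95],axis=0).round(1))
u,v,P=cloud(d,p); k=(P[:,2]>105)&(P[:,2]<122)&(np.hypot(P[:,0]-502,P[:,1]+32)<15); print("ball top",k.sum(),P[k].mean(0).round(1) if k.any() else "",P[k].max(0) if k.any() else "")
```

```text
[497.12218842 170.26841462 253.49457805] [ 0.68033793  1.48930262 -0.68088635] 0.5016148720906265
[[476.7 164.4 111.7]
 [496.  168.6 113.4]
 [513.1 172.6 114.6]]
ball top 946 [502.9 -29.8 115.1] [516.81815483 -17.07731851 119.30923797]
```

View pics/w3.png

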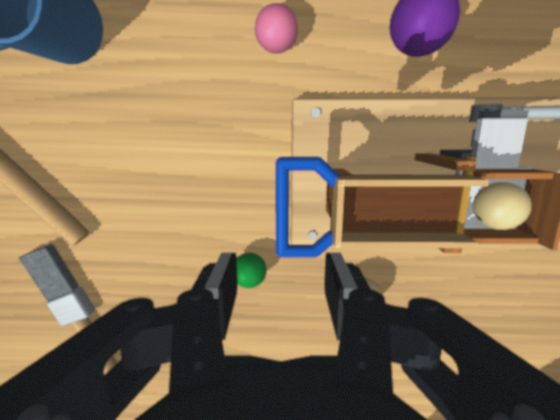

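The tray is level with its bar at z 108, and the ball is seated at wrist (502,205) with its top at z 119, so its centre is at 97. Next is the lever.

Emit:
{"name": "drive_tool", "arguments": {"targets": [[[0.44,-1.0,0,0,0,0,0],[0.44,-1.0,0,0,0,0,0],[0.44,-1.0,0,0,0,0,0],[0.44,-1.0,0,0,0,0,0],[0.44,-1.0,0,0,0,0,0],[0.44,-1.0,0,0,0,0,0],[0.44,-1.0,0,0,0,0,0],[0.44,-1.0,0,0,0,0,0]]]}}

```text
time: 8.9
ee_pos: [626.8, -137.0, 245.4]
eef_rot: [1.0, 0.012, -0.002, 0.001]
force: [-0.8, -0.7, -0.1]
gripper_width: 0.499
grip_force: 0.0
```

Run:
```python
from h import *
s=bot.observe(); print(s["ee_pos"],s["eef_rot"])
im,d,p=grab("wrist"); cv2.imwrite("pics/w4.png",im)
hsv=cv2.cvtColor(im,cv2.COLOR_BGR2HSV).astype(int); m=((hsv[...,0]<7)|(hsv[...,0]>173))&(hsv[...,1]>170)&(hsv[...,2]>60)&(d>0)
v,u=np.nonzero(m); P=px2w(u,v,d[v,u],p); P=P[(abs(P[:,0]-630)<70)&(abs(P[:,1]+140)<50)&(P[:,2]>50)]; print(len(P),np.percentile(P,[2,50,98],axis=0).round(1))
for lo in range(580,680,10):
    k=(P[:,0]>lo)&(P[:,0]<lo+10)
    if k.sum()>5: print(lo,k.sum(),np.percentile(P[k],[5,50,95],axis=0)[:,1:].round(1).tolist())
```

```text
[ 626.79584048 -137.00092175  245.37283928] [ 9.99928132e-01  1.18265678e-02 -1.71720093e-03  9.56331419e-04]
1063 [[ 586.3 -147.2   77.9]
 [ 627.9 -140.9   81. ]
 [ 664.2 -134.6   82.9]]
580 54 [[-147.5, 79.0], [-143.1, 81.0], [-139.6, 82.2]]
590 121 [[-147.2, 78.5], [-141.5, 80.9], [-136.5, 82.3]]
600 121 [[-147.0, 78.8], [-141.3, 81.2], [-136.3, 82.8]]
610 123 [[-146.7, 78.7], [-141.0, 81.1], [-136.1, 82.6]]
620 141 [[-147.3, 78.0], [-140.7, 80.8], [-135.0, 82.7]]
630 145 [[-146.2, 78.1], [-140.5, 81.0], [-134.8, 82.6]]
640 138 [[-145.7, 78.7], [-140.1, 80.9], [-134.6, 82.6]]
650 142 [[-145.4, 79.1], [-139.8, 81.0], [-134.4, 82.4]]
660 78 [[-144.3, 78.5], [-139.7, 80.5], [-135.1, 82.3]]
```

View pics/w4.png

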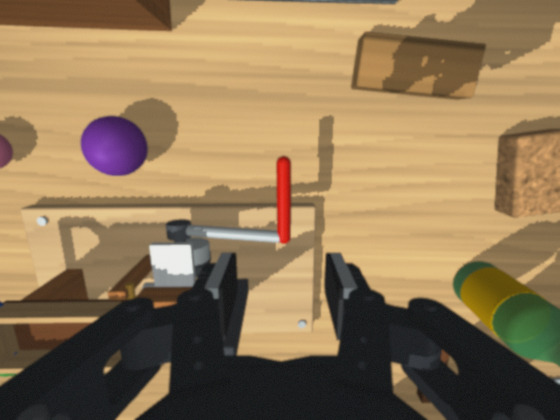

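The wrist view shows the red handle at (284,155)-(284,240), with the rod joining at its lower end. The handle axis at x=630 is (y -140.5, z 75), as predicted.

Emit:
{"name": "drive_tool", "arguments": {"targets": [[[0,0,-0.1,0,0,0,0],[0,0,-0.2,0,0,0,0],[0,0,-0.3,0,0,0,0],[0,0,-0.3,0,0,0,0],[0,0,-0.3,0,0,0,0]]]}}

```text
time: 9.45
ee_pos: [626.6, -129.5, 158.0]
eef_rot: [1.0, 0.016, -0.001, -0.0]
force: [0.2, -0.5, 0.0]
gripper_width: 0.505
grip_force: 0.0
```

Emit:
{"name": "drive_tool", "arguments": {"targets": [[[0.01,-0.037,-0.05,0,0,0,0],[0.01,-0.037,-0.12,0,0,0,0],[0.01,-0.037,-0.2,0,0,0,0],[0.01,-0.037,-0.25,0,0,0,0],[0.01,-0.037,-0.28,0,0,0,0],[0.01,-0.037,-0.28,0,0,0,0],[0.01,-0.037,-0.28,0,0,0,0]]]}}

```text
time: 10.15
ee_pos: [630.7, -142.1, 75.0]
eef_rot: [1.0, 0.015, 0.001, 0.0]
force: [0.4, 0.7, 0.1]
gripper_width: 0.5
grip_force: 0.0
```

Emit:
{"name": "drive_tool", "arguments": {"targets": [[[0,0,0,0,0,0,1],[0,0,0,0,0,0,1],[0,0,0,0,0,0,1],[0,0,0,0,0,0,1],[0,0,0,0,0,0,1],[0,0,0,0,0,0,1]]], "force": 50}}

```text
time: 10.75
ee_pos: [630.7, -140.2, 75.3]
eef_rot: [1.0, 0.016, 0.001, -0.001]
force: [-1.1, 5.1, 5.5]
gripper_width: 0.147
grip_force: 48.8
```

Run:
```python
import numpy as np
yaw=np.radians(1.8); a0=np.radians(13)  # y=-115cos(a), z=50+115 sin(a)
for c in [0,.1,.2,.3,.4,.5,.6,.7,.8,.9,1.0,1.1,1.2,1.3,1.35]:
    a=a0+c; dy=115*(np.cos(a0)-np.cos(a)); dz=115*(np.sin(a)-np.sin(a0))
    print(c,np.round([-dy*np.sin(yaw)/300,dy*np.cos(yaw)/300,dz/300],3))
```

```text
0 [-0.  0.  0.]
0.1 [-0.     0.01   0.037]
0.2 [-0.001  0.025  0.072]
0.3 [-0.001  0.042  0.107]
0.4 [-0.002  0.063  0.139]
0.5 [-0.003  0.087  0.169]
0.6 [-0.004  0.114  0.196]
0.7 [-0.005  0.143  0.22 ]
0.8 [-0.006  0.175  0.242]
0.9 [-0.007  0.209  0.26 ]
1.0 [-0.008  0.244  0.275]
1.1 [-0.009  0.281  0.286]
1.2 [-0.01   0.318  0.293]
1.3 [-0.011  0.357  0.297]
1.35 [-0.012  0.376  0.297]
```

Emit:
{"name": "drive_tool", "arguments": {"targets": [[[0,0.005,0.018,0,0,0,1],[0,0.01,0.037,0,0,0,1],[-0.001,0.025,0.072,0,0,0,1],[-0.001,0.042,0.107,0,0,0,1],[-0.002,0.063,0.139,0,0,0,1],[-0.003,0.087,0.169,0,0,0,1],[-0.004,0.114,0.196,0,0,0,1],[-0.005,0.143,0.22,0,0,0,1]]]}}

```text
time: 11.55
ee_pos: [629.5, -103.3, 141.3]
eef_rot: [1.0, 0.014, 0.001, 0.003]
force: [4.9, -9.8, -4.5]
gripper_width: 0.14
grip_force: 48.6
```

Emit:
{"name": "drive_tool", "arguments": {"targets": [[[-0.001,0.032,0.022,0,0,0,1],[-0.002,0.066,0.04,0,0,0,1],[-0.003,0.101,0.055,0,0,0,1],[-0.004,0.138,0.066,0,0,0,1],[-0.005,0.175,0.073,0,0,0,1],[-0.006,0.214,0.077,0,0,0,1],[-0.007,0.233,0.077,0,0,0,1],[-0.007,0.233,0.077,0,0,0,1]]]}}

```text
time: 12.35
ee_pos: [627.9, -32.9, 169.1]
eef_rot: [1.0, 0.014, 0.003, 0.003]
force: [-9.4, -7.5, 31.0]
gripper_width: 0.143
grip_force: 53.2
```

Emit:
{"name": "drive_tool", "arguments": {"targets": [[[0,0,0,0,0,0,1],[0,0,0,0,0,0,1],[0,0,0,0,0,0,1],[0,0,0,0,0,0,1],[0,0,0,0,0,0,1]]]}}

```text
time: 12.85
ee_pos: [627.9, -33.3, 169.0]
eef_rot: [1.0, 0.014, 0.003, 0.003]
force: [-9.9, -8.7, 30.6]
gripper_width: 0.141
grip_force: 53.2
```

Run:
```python
from h import *
s=bot.observe(); print(s["ee_pos"],s["force"],s["gripper_width"],s["grip_force"])
dy=s["ee_pos"][1]-(-31.8+124*np.sin(np.radians(1.8))); dz=s["ee_pos"][2]+2-50; print("cam",np.arctan2(dz,-dy)-np.radians(13),np.hypot(dy,dz))
im,d,p=grab("scene"); c=im[120:290,180:340]; cv2.imwrite("pics/s2.png",cv2.resize(c,None,fx=3.5,fy=3.5,interpolation=cv2.INTER_CUBIC))
for n in("scene","top"):
    if n=="top": im,d,p=grab(n)
    u,v,P=cloud(d,p); hsv=cv2.cvtColor(im,cv2.COLOR_BGR2HSV).astype(int)[v,u]
    k=(P[:,2]>110)&(P[:,2]<140)&(np.hypot(P[:,0]-502,P[:,1]+32)<20)&(hsv[:,1]<130)&(hsv[:,1]>40); print(n,k.sum(), np.percentile(P[k],[5,50,95],axis=0).round(1) if k.any() else "")
    b=(abs(hsv[:,0]-113)<10)&(hsv[:,1]>150)&(abs(P[:,0]-496)<20)&(abs(P[:,1]-169)<15); print("bar",np.median(P[b],axis=0))
    r=((hsv[:,0]<7)|(hsv[:,0]>173))&(hsv[:,1]>170)&(P[:,2]>120)&(abs(P[:,1]+30)<60)&(abs(P[:,0]-630)<60); print("red",r.sum(),np.percentile(P[r],[5,50,95],axis=0).round(1) if r.any() else "")
```

```text
[627.90797325 -33.26043947 169.03727625] [-9.88387305 -8.71707655 30.55015772] 0.14078088324911797 53.22226345539093
cam 1.2996867078616223 121.15569432942871
scene 111 [[488.7 -49.6 112.9]
 [504.8 -37.4 121.2]
 [518.6 -19.9 127.8]]
bar [nan nan nan]
red 0 
top 196 [[485.3 -47.  114.9]
 [500.5 -31.8 122.6]
 [516.8 -15.3 128.3]]
bar [493.25552783 168.56258876 114.58871546]
red 19 [[579.2 -34.3 168.3]
 [586.  -32.  171.6]
 [598.5 -29.7 173.7]]
  return _methods._mean(a, axis=axis, dtype=dtype,
  ret = um.true_divide(
```

View pics/s2.png

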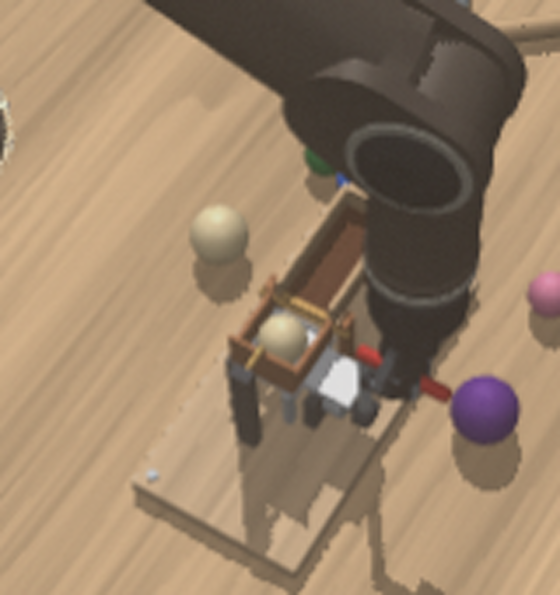

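The scene crop shows the lever upright in the jaws at (400,380), the ball in the nest at (283,337), and the tray level. The tool rode 5 mm up the handle, leaving about 30 N vertical load. I'll relieve that and nudge the lever slightly toward centre.

Emit:
{"name": "drive_tool", "arguments": {"targets": [[[0,0.004,0.004,0,0,0,1],[0,0.008,0.008,0,0,0,1],[0,0.01,0.012,0,0,0,1],[0,0.01,0.012,0,0,0,1],[0,0.01,0.012,0,0,0,1],[0,0.01,0.012,0,0,0,1]]]}}

```text
time: 13.55
ee_pos: [627.6, -31.2, 169.5]
eef_rot: [1.0, 0.014, 0.002, 0.003]
force: [-1.0, -9.6, 9.9]
gripper_width: 0.142
grip_force: 50.9
```

Run:
```python
from h import *
s=bot.observe(); print(s["ee_pos"],s["force"],s["gripper_width"],s["grip_force"])
im,d,p=grab("top")
u,v,P=cloud(d,p); hsv=cv2.cvtColor(im,cv2.COLOR_BGR2HSV).astype(int)[v,u]
r=((hsv[:,0]<7)|(hsv[:,0]>173))&(hsv[:,1]>150)&(P[:,2]>120)&(abs(P[:,1]+30)<60)&(abs(P[:,0]-630)<60); print("red",r.sum(),np.percentile(P[r],[5,50,95],axis=0).round(1))
k=(P[:,2]>110)&(P[:,2]<140)&(np.hypot(P[:,0]-502,P[:,1]+32)<20)&(hsv[:,1]<130)&(hsv[:,1]>40); print(k.sum(), np.percentile(P[k],[5,50,95],axis=0).round(1))
```

```text
[627.639482   -31.20838269 169.50392815] [-0.97001025 -9.58684354  9.88686283] 0.1420180606813429 50.910784006118774
red 18 [[579.4 -32.1 167.5]
 [586.  -28.6 170.7]
 [598.5 -27.5 174.1]]
194 [[485.4 -47.3 116.1]
 [500.7 -31.7 122.7]
 [517.1 -15.3 128. ]]
```

The handle is now at y≈-29, where upright should be. The ball top is at 128 (centre 106, full lift) and the load is down to about 10 N. I'm handing in.

```bash
python3 -c "
from h import *
print(order.job_done())"
```

```text
the job is handed in; nothing more can be done
None
```

I've handed the job in at about 14 s of the 58 s: the ball measured seated in the nest at full lift, the tray level after tipping to about 40°, and the gripper holding the lever upright; the hand-in returned no verdict.

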